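# Make up two packing-bench supply kits

## Robot

A 7-joint arm with a two-finger parallel gripper is mounted at the origin on the work surface. World frame = base frame: x ahead of the robot, y to its left, z up, the work surface at z = 0. Lengths are in m, angles in rad, forces in N, time in s.
With the tool pointing down it reaches from about 0.4 to 0.875 m from the base axis. Payload 19.3 kg.
Tool frame: the origin (TCP) lies at the very end of the fingers, on their centre line; the grasp point (between the pads) lies 19 mm behind it; z points along the fingers, y is the line along which they close (so a half turn about z gives the same grasp; the last joint's range is limited). The gripper opens to 85 mm and grips with 20 to 120 N. Pads are 22 mm wide; open, the fingers measure 114 mm over their backs; the gripper's body (76 mm by 85 mm) begins 54 mm behind the grasp point. The pads swing forward as they close: fully open they stand 13 mm farther back than shut.
Start: joints at [-1.231, 0.521, -0.036, 1.599, 0.021, 1.021, -0.113], TCP at [0.249, 0.573, 0.231] pointing down, gripper open.
Joint ranges: [-2.91, 2.91], [-0.3, 2.13], [-1.5, 1.42], [0.17, 2.43], [-1.26, 4.41], [0.16, 1.93], [-2.52, 2.52]. Speed limits (rad/s): [1.89, 1.89, 2.39, 2.39, 3.01, 3.01, 3.01].

## Interface

Orientations are given as [roll, pitch, yaw] about the fixed x, y, z axes, in that order (R = Rz(yaw) Ry(pitch) Rx(roll)).
In Python, from workcell import monitor, viewer, bot gives the robot as it stands.
- The arm moves only by the tool move_arm, never from a script. Its arguments are lists of equal length, an entry for each row: "gripper": the opening, from 0 (shut) to 1 (fully open); "linear": the shift along the tool's x, y, z in cm, a list of three; "twist": the turn about the tool's z in degrees. A call has 1 to 8 rows; each row shifts and turns the commanded pose from where the row before left it, along the tool's axes as they then stand; what a row does not reach is not made up. A row lasts 1/10 s, in which the tool goes at most 50 mm and 8.59 degrees, less where a joint would pass 70% of its speed; a pose out of reach is approached as far as the arm can. A call with a gripper value outside its range is refused whole. The fingers move at their own pace and stop on an object; "squeeze" is the grip in N (left out, the last holds). Time passes only in rows, so rows that do not move let the fingers close. It gives the time, the measured TCP pose, the force, the opening and the grip force at its end, in the units of the state.
- monitor.observe(): the state, without advancing time (a new reading comes with each control period).
- viewer.grab_frame(name): name is "side" or "top"; returns a dict with "img" (420x560x3 uint8, red, green, blue), "K" (3x3 intrinsics, pixels), "k1" (the pictures are not rectified: a ray, as slopes to the right and down, at radius r is drawn at 1 + k1 r^2 times it, then the intrinsics apply), "eye" and "rotation" of the camera in the world. Camera axes: x right, y up, looking along -z (the intrinsics and any distortion apply to the point x, -y, -z); pixel columns grow to the right and rows downward; lengths in m; the calibration is good to about 2 mm. A picture is of the moment at which its call begins. There is no depth.
- bot.job_done(): hands the job in; it is judged then, once.
The state is a dict: "clock": time; "qpos": joint angles; "qd": joint speeds; "joint_efforts": joint torques, N m; "position": TCP position; "tool_rot": TCP orientation; "force": force on the tool from outside, world axes, zero at the start; "moment": the same for the moment, N m; "grip_width": finger opening in m; "finger_force": force on a finger pad.
Only numpy, scipy, OpenCV 4.12 (cv2) and the standard library are available. Lean on these libraries where they do the work, as an engineer would, in place of code of your own. Each camera call takes 0.05 s, during which the arm holds its last target. There are 200 camera calls.

## Task

Make up the two supply kits for the packing benches: the green tray gets the red label roll and the yellow box of staples, the orange tray gets the cream label roll and the amber bottle. In each tray the roll stands on the black mat and the other thing stands in the plain compartment, everything upright on the tray floor and let go. Leave the white bottle and the tape dispenser where they are.

Things in the scene. Friction and masses are not known exactly. Their poses are not given: they have to be found in the camera images.
- red_roll: roll of red labels: upright cylinder, 54 mm diameter, 60 mm tall, with a 25 mm open bore in a brown cardboard core, standing on its flat end; 0.1 to 0.2 kg. Origin: centre of its underside, z up along the bore.
- cream_roll: roll of cream (pale yellow) labels: upright cylinder, 54 mm diameter, 60 mm tall, with a 25 mm open bore in a brown cardboard core, standing on its flat end; 0.1 to 0.2 kg. Origin: centre of its underside, z up along the bore.
- amber_bottle: brown amber bottle with black cap: 44 mm diameter body, straight sides up to 60 mm, short shoulder, 27 mm diameter black cap, 85 mm tall in all, standing; 0.08 to 0.17 kg. Origin: centre of its underside, z up.
- white_bottle: white bottle with black cap, same shape as the amber one, not wanted in either kit: 44 mm diameter body, straight sides up to 60 mm, short shoulder, 27 mm diameter black cap, 85 mm tall in all, standing; 0.08 to 0.17 kg. Origin: centre of its underside, z up.
- yellow_box: closed yellow box of staples with a thin white band, standing: 50 mm (its x) by 40 mm (its y), 70 mm tall; 0.1 to 0.2 kg. Origin: centre of its underside, z up.
- green_tray: green kit tray, loose, 0.6 kg, any yaw: 93 mm (its x) by 182 mm (its y), 28 mm tall, walls and floor 4 mm thick; a full-height wall across the middle makes two open compartments, each 85 by 85 mm inside, floors 4 mm above the origin. Origin: centre of its underside, z up. The compartment centred at y = +44.5 mm has a thin black mat on its floor; the one at y = -44.5 mm has a plain green floor.
- orange_tray: orange kit tray, loose, 0.6 kg, any yaw: 93 mm (its x) by 182 mm (its y), 28 mm tall, walls and floor 4 mm thick; a full-height wall across the middle makes two open compartments, each 85 by 85 mm inside, floors 4 mm above the origin. Origin: centre of its underside, z up. The compartment centred at y = +44.5 mm has a thin black mat on its floor; the one at y = -44.5 mm has a plain orange floor.
- tape_dispenser: black desk tape dispenser, loose, 60 mm (its x) by 130 mm (its y), 74 mm tall, 0.7 kg; stands beside the work and is not to be moved. Origin: centre of its underside.
There are look-alikes about, which are no part of the job. What is shaped like the amber_bottle but purple is not meant.

How it is judged:
At the end, for the whole second after the job is handed in: Green tray: red roll in the black-mat compartment, yellow box in the plain one; orange tray: cream roll on black mat, amber bottle in the plain one. Each within 25 mm of its compartment's centre along both tray axes, underside within 6 mm of the floor, upright within 0.15 rad, released, at rest (x of red_roll in the frame of green_tray between -0.025 and 0.025 m and y of red_roll in the frame of green_tray between 0.0195 and 0.0695 m and z of red_roll in the frame of green_tray between -0.002 and 0.01 m and angle between each of red_roll, yellow_box, cream_roll, amber_bottle's own z axis and vertical below 0.15 rad and linear speed of each of red_roll, yellow_box, cream_roll, amber_bottle below 0.02 m/s and angular speed of each of red_roll, yellow_box, cream_roll, amber_bottle below 0.3 rad/s and x of yellow_box in the frame of green_tray between -0.025 and 0.025 m and y of yellow_box in the frame of green_tray between -0.0695 and -0.0195 m and z of yellow_box in the frame of green_tray between -0.002 and 0.01 m and x of cream_roll in the frame of orange_tray between -0.025 and 0.025 m and y of cream_roll in the frame of orange_tray between 0.0195 and 0.0695 m and z of cream_roll in the frame of orange_tray between -0.002 and 0.01 m and x of amber_bottle in the frame of orange_tray between -0.025 and 0.025 m and y of amber_bottle in the frame of orange_tray between -0.0695 and -0.0195 m and z of amber_bottle in the frame of orange_tray between -0.002 and 0.01 m); the robot touches nothing.
It fails at once if the white bottle is shifted by more than 25 mm or tipped over (distance of white_bottle from where it was at the start of the episode above 0.025 m or angle between white_bottle's own z axis and vertical above 0.4 rad).
It fails at once if the tape dispenser is shifted by more than 25 mm or tipped over (distance of tape_dispenser from where it was at the start of the episode above 0.025 m or angle between tape_dispenser's own z axis and vertical above 0.4 rad).
It also fails if it takes over 106 s, if anything falls off the work surface, if the arm or the gripper's body presses on something with over 40 N, if the wrist force passes 120 N, or if a joint passes its speed limit or range.

## Working session

There is one attempt and no reset: what is moved stays moved. The work goes in short steps, Python scripts to look and compute and a tool call to move; the robot and the scene stay as the last step left them, time stands still between calls to the robot, and variables do not carry over. Pictures are saved under pics/ and viewed, at most 14 in all, crops included, and the job is handed in when it is done.

Besides the shell and the picture viewer there is one more tool, called as name(argument=value, ...), one argument or row to a line, values as JSON. move_arm: Moves the arm, as the interface text tells. Its arguments: {"type":"object","properties":{"gripper":{"type":"array"},"linear":{"type":"array"},"twist":{"type":"array"},"squeeze":{"type":"number"}},"required":["gripper","linear","twist"]}

```bash
ls; mkdir -p pics
python3 - <<'E'
from workcell import monitor, viewer, bot
import cv2,pickle
s=monitor.observe();print(s)
for n in("top","side"):
    f=viewer.grab_frame(n);pickle.dump(f,open(f"{n}0.pkl","wb"));cv2.imwrite(f"pics/{n}0.png",f["img"][...,::-1]);print({k:v for k,v in f.items() if k!="img"})
E
```

```text
pics
{'clock': 0.0, 'qpos': array([-1.23121293,  0.52203459, -0.03630944,  1.59996778,  0.02118961,
        1.02112909, -0.11281899]), 'qd': array([-0.00011967,  0.00063331,  0.00065929, -0.00053033, -0.00022607,
       -0.00110229, -0.00055056]), 'joint_efforts': array([ 9.47371154e-04, -9.27105546e+01,  1.98056057e+00, -3.69915068e+01,
        1.78588094e-02,  8.34755745e-03,  2.63711075e-05]), 'position': array([0.24891571, 0.5729341 , 0.23072752]), 'tool_rot': array([-3.14044145e+00,  8.28072604e-05,  2.73175861e+00]), 'force': array([-1.09445706, -0.6572207 ,  0.54135669]), 'moment': array([ 0.00352405, -0.05071579,  0.06831848]), 'finger_force': 0.0, 'grip_width': 0.08520827542960242}
{'K': array([[399.8185532 ,   0.        , 282.86399157],
       [  0.        , 399.8185532 , 214.85213905],
       [  0.        ,   0.        ,   1.        ]]), 'k1': -0.007556730956798292, 'eye': array([ 0.37792058, -0.08017856,  1.07573001]), 'rotation': array([ 0.11154971,  0.0057198 , -1.56146382])}
{'K': array([[395.32611511,   0.        , 275.66511485],
       [  0.        , 395.32611511, 210.93124111],
       [  0.        ,   0.        ,   1.        ]]), 'k1': -0.04804486003386143, 'eye': array([ 0.03398096, -0.65314843,  0.63816354]), 'rotation': array([ 0.90547186, -0.0163362 , -0.64520027])}
```

View pics/top0.png

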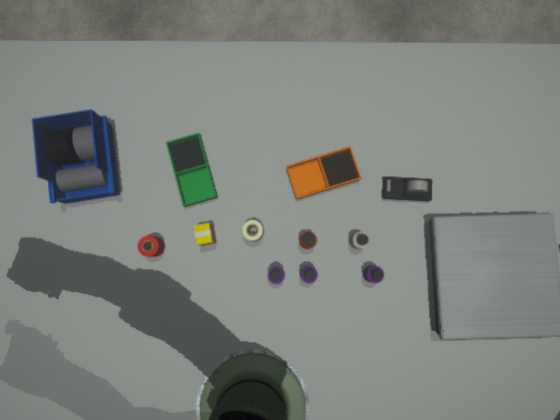

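View pics/side0.png

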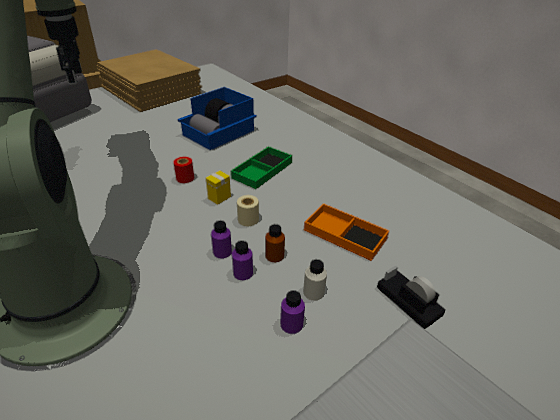

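The choices, listed by top-view pixel:
- **Amber bottle:** the candidates are brown (307,239), purple (276,273), (309,273) and (373,274), and white (360,240). I choose the brown one at (307,239).
- **Rolls:** the red one is at (150,246) and the cream one at (252,230). The tapes in the blue bin at (75,155) are look-alikes.
- **Yellow box:** (204,234).
- **Trays:** green at (192,170), mat at the top. Orange at (323,172), mat to the right.

Next I'll measure these and check them in one crop.

```bash
cat > h.py <<'E'
import numpy as np,cv2
from scipy.spatial.transform import Rotation as Ro
def cast(f,px,z):
    px=np.array(px,float).reshape(-1,1,2)
    n=cv2.undistortPoints(px,f["K"],np.array([f["k1"],0,0,0.])).reshape(-1,2)
    d=np.c_[n[:,0],-n[:,1],-np.ones(len(n))]@Ro.from_euler("xyz",f["rotation"]).as_matrix().T
    e=f["eye"]; return (e+d*((z-e[2])/d[:,2])[:,None])
H={"red_roll":((0,170,60),(6,255,255),.03),"red2":((174,170,60),(180,255,255),.03),"yellow":((24,170,90),(34,255,255),.035),
"cream":((20,35,90),(32,130,255),.03),"amber":((4,120,25),(14,255,130),.03),"green":((55,150,40),(75,255,255),.028),"orange":((6,170,140),(16,255,255),.028),
"purple":((125,120,30),(150,255,255),.03)}
def blobs(f,k,amin=60):
    hsv=cv2.cvtColor(f["img"],cv2.COLOR_RGB2HSV); m=cv2.inRange(hsv,H[k][0],H[k][1])
    m=cv2.morphologyEx(m,cv2.MORPH_CLOSE,np.ones((3,3),np.uint8))
    c,_=cv2.findContours(m,cv2.RETR_EXTERNAL,cv2.CHAIN_APPROX_NONE)
    return sorted([x for x in c if cv2.contourArea(x)>amin],key=cv2.contourArea)[::-1]
def cen(c):
    M=cv2.moments(cv2.convexHull(c)); return M["m10"]/M["m00"],M["m01"]/M["m00"]
E
python3 - <<'E'
from h import *
import pickle
F={n:pickle.load(open(n+"0.pkl","rb")) for n in("top","side")}
np.set_printoptions(precision=4,suppress=True)
for k in H:
  for n in F:
    for c in blobs(F[n],k)[:4]:
      p=cen(c); print(k,n,cv2.contourArea(c),np.round(p,1),cast(F[n],p,H[k][2])[0,:2],end=" ")
      if k in("green","orange","yellow"):
        w=cast(F[n],c,H[k][2] if k!="yellow" else .07)[:,:2]*1000
        r=cv2.minAreaRect(cv2.convexHull(w.astype(np.float32)));print(np.round(r[0],1),np.round(r[1],1),round(r[2],1),end="")
      print()
i=F["top"]["img"][125:295,130:400,::-1];cv2.imwrite("pics/crop.png",cv2.resize(i,None,fx=2.9,fy=2.9,interpolation=cv2.INTER_CUBIC))
E
```

```text
red_roll top 272.5 [148.1 245.7] [0.4107 0.2789] 
red_roll side 389.0 [183.5 169.3] [0.4099 0.2694] 
yellow top 83.5 [204.1 239.8] [0.4272 0.1315] [425.6 124.4] [17.4 37.3] 10.0
yellow top 77.5 [201.9 227.1] [0.4604 0.1383] [457.8 131.2] [16.  38.6] 11.9
yellow side 208.0 [212.6 187.8] [0.4279 0.133 ] [407.1  83.9] [125.2  35.1] 64.4
cream top 113.5 [251.9 229.7] [0.455  0.0077] 
cream side 424.0 [246.2 208.7] [0.4534 0.0105] 
cream side 123.5 [44.6 59.4] [0.3101 1.6046] 
amber top 100.5 [331.9 166.4] [ 0.6262 -0.2027] 
amber side 3514.5 [404.  139.9] [1.0797 0.0159] 
amber side 2344.5 [346.3 231.7] [ 0.5953 -0.2001] 
amber side 422.5 [274.7 246. ] [ 0.4298 -0.1403] 
green top 835.0 [196.9 184.1] [0.5756 0.1566] [579.1 159.3] [94.3 81.5] 16.9
green side 1319.5 [261.  167.1] [0.5993 0.1522] [606.5 156. ] [207.8 114. ] 16.9
orange top 1082.0 [318.6 175.6] [ 0.6014 -0.1674] [ 610.9 -179.3] [ 90.9 179.2] 18.2
orange side 578.5 [347.4 227.3] [ 0.6107 -0.1886] [ 611.1 -183.3] [ 91.8 180.7] 17.9
purple side 899.0 [232.2 253.1] [ 0.3408 -0.1038] 
purple side 568.0 [292.1 314.7] [ 0.3437 -0.3094]
```

View pics/crop.png

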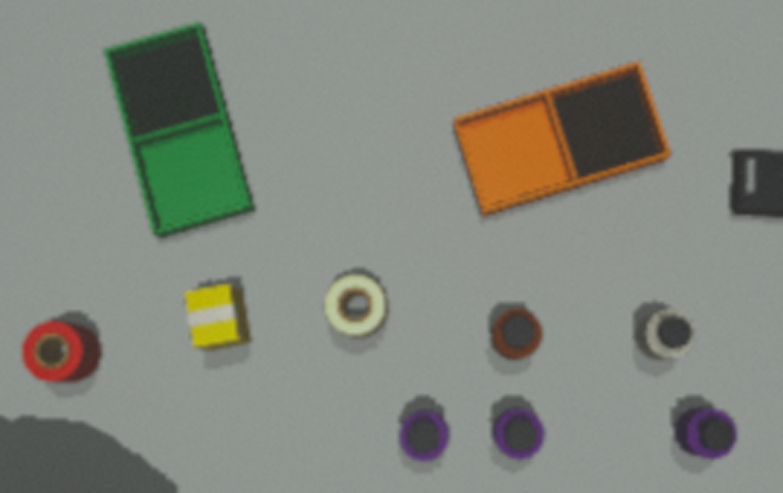

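The crop confirms the choices. Red roll (53,350), yellow box (216,316), cream roll (356,303) and amber bottle (516,332) are clearly set apart from the white (668,332) and three purple bottles. The mats are the upper half of the green tray and the right half of the orange tray. I'll cast those crop points to positions.

Run:
```python
from h import *
import pickle
F={n:pickle.load(open(n+"0.pkl","rb")) for n in("top","side")}; f=F["top"]
np.set_printoptions(precision=4,suppress=True)
C=lambda p,z:cast(f,(np.array(p,float)+.5)/2.9-.5+[130,125],z)[:,:2]
for n,p,z in[("red",[53,350],.06),("cream",[356,303],.06),("amber cap",[518,331],.085),("white cap",[675,332],.085),("purple",[519,433],.085)]: print(n,C(p,z))
for n,p,z in[("yel",[[186,290],[236,283],[247,342],[195,350]],.07),("green",[[105,49],[203,23],[255,209],[158,236]],.028),("orange",[[454,119],[640,63],[670,157],[485,215]],.028)]:
  w=C(p,z);print(n,w.mean(0),w[0]-w[1],w[1]-w[2]);
w=cast(f,[[59,115],[110,115],[118,195]],.1);print("bin",w)
s=F["side"];print("side cap",cast(s,[275,231],.085)[:,:2],"yel side top",cast(s,[219,175],.07)[:,:2])
```

```text
red [[0.4106 0.2689]]
cream [[0.4543 0.0039]]
amber cap [[ 0.4297 -0.137 ]]
white cap [[ 0.43   -0.2709]]
purple [[ 0.3435 -0.138 ]]
yel [0.441  0.1247] [-0.0065  0.0435] [0.0513 0.0111]
green [0.6168 0.1719] [-0.0255  0.0906] [0.175  0.0534]
orange [ 0.6103 -0.1807] [-0.0544  0.1719] [0.0883 0.0267]
bin [[0.7376 0.4979 0.1   ]
 [0.7383 0.3675 0.1   ]
 [0.5331 0.3355 0.1   ]]
side cap [[ 0.4224 -0.1497]] yel side top [[0.448 0.129]]
```

move_arm(
  gripper=[1,1,1,1,1],
  linear=[
    [0,0,0],
    [0,0,0],
    [0,0,0],
    [0,0,0],
    [0,0,0],
  ],
  twist=[-7,-7,-7,-7,-7],
  squeeze=50,
)

```text
clock: 0.6
position: [0.249, 0.573, 0.2309]
tool_rot: [-3.141, -0.0, -2.936]
force: [-0.0, 0.0, -0.9]
grip_width: 0.0854
finger_force: 0.0
```

move_arm(
  gripper=[1,1,1,1,1,1,1,1],
  linear=[
    [-1.2,-4.1,0],
    [-1.2,-4.1,0],
    [-1.2,-4.1,0],
    [-1.2,-4.1,0],
    [-1.2,-4.1,0],
    [-1.2,-4.1,0],
    [-1.2,-4.1,0],
    [-1.2,-4.1,0],
  ],
  twist=[0,0,0,0,0,0,0,0],
)

```text
clock: 1.4
position: [0.4091, 0.2693, 0.2312]
tool_rot: [-3.142, -0.0, -2.941]
force: [1.1, -0.2, 0.4]
grip_width: 0.0854
finger_force: 0.0
```

```bash
cat > d.py <<'E'
import sys,time
from h import *
from workcell import monitor
P={"red":(.4105,.269),"yel":(.442,.127),"cream":(.454,.006),"amb":(.430,-.139),"gm":(.659,.185),"gp":(.574,.159),"om":(.624,-.223),"op":(.597,-.138)}
def show(names):
    s=monitor.observe();R=Ro.from_euler("xyz",s["tool_rot"]).as_matrix();y=R[:,1]
    print(round(s["clock"],2),s["position"].round(4),s["tool_rot"].round(3),"tooly deg",np.degrees(np.arctan2(y[1],y[0])).round(1),"w",round(s["grip_width"],4),"f",s["force"].round(1),round(s["finger_force"],1))
    for n in names:
        d=np.array([*P[n],s["position"][2]])-s["position"];print(n,(100*R.T@d).round(2)[:2])
if __name__=="__main__": show(sys.argv[1:])
E
python3 d.py red
```

```text
1.4 [0.4091 0.2693 0.2312] [-3.142 -0.    -2.941] tooly deg 101.5 w 0.0854 f [ 1.1 -0.2  0.4] 0.0
red [-0.14 -0.06]
```

move_arm(
  gripper=[1,1,1,1,1,1,1],
  linear=[
    [-0.1,0,4],
    [0,0,4],
    [0,0,4],
    [0,0,3],
    [0,0,3],
    [0,0,1.9],
    [0,0,0],
  ],
  twist=[0,0,0,0,0,0,0],
)

```text
clock: 2.1
position: [0.4083, 0.2703, 0.0302]
tool_rot: [-3.14, -0.004, -2.94]
force: [0.0, -0.2, 0.2]
grip_width: 0.0858
finger_force: 0.0
```

move_arm(
  gripper=[0,0,0,0,0,0,0,0],
  linear=[
    [0,0,0],
    [0,0,0],
    [0,0,0],
    [0,0,0],
    [0,0,0],
    [0,0,0],
    [0,0,0],
    [0,0,0],
  ],
  twist=[0,0,0,0,0,0,0,0],
)

```text
clock: 2.9
position: [0.4102, 0.2715, 0.0339]
tool_rot: [3.141, 0.002, -2.941]
force: [-2.9, -1.4, 14.3]
grip_width: 0.0532
finger_force: 49.6
```

```bash
python3 d.py red gm;python3 - <<'E'
from workcell import viewer
import cv2
i=viewer.grab_frame("side")["img"][90:270,120:340,::-1];cv2.imwrite("pics/grasp.png",cv2.resize(i,None,fx=3,fy=3,interpolation=cv2.INTER_CUBIC))
E
```

```text
2.9 [0.4102 0.2715 0.0339] [ 3.141e+00  2.000e-03 -2.941e+00] tooly deg 101.5 w 0.0532 f [-2.9 -1.4 14.3] 49.6
red [ 0.02 -0.25]
gm [-22.66 -13.43]
```

View pics/grasp.png

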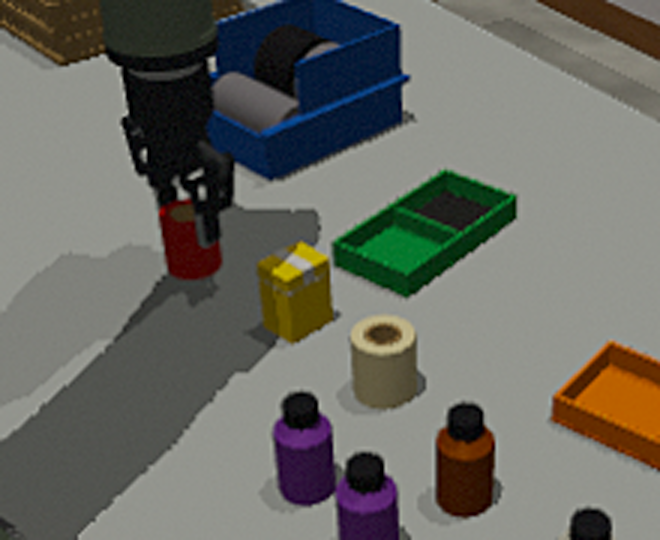

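The side crop shows the red roll at (190,240) held upright, with fingertips about halfway down it. The green tray at (425,232) is clear.

move_arm(
  gripper=[0,0,0,0],
  linear=[
    [0,0,-2],
    [0,0,-4],
    [0,0,-4],
    [0,0,-3],
  ],
  twist=[0,0,0,0],
)

```text
clock: 3.35
position: [0.4099, 0.2714, 0.1656]
tool_rot: [3.14, 0.003, -2.941]
force: [0.7, 0.1, -1.9]
grip_width: 0.0529
finger_force: 53.1
```

move_arm(
  gripper=[0,0,0,0,0,0,0,0],
  linear=[
    [-2.2,-1.3,0],
    [-3.2,-1.9,0],
    [-3.6,-2.1,0],
    [-3.6,-2.1,0],
    [-3.6,-2.1,0],
    [-3.4,-2.0,0],
    [-3,-1.9,0],
    [0,0,0],
  ],
  twist=[0,0,0,0,0,0,0,0],
)

```text
clock: 4.15
position: [0.6612, 0.1816, 0.1629]
tool_rot: [-3.14, 0.002, -2.945]
force: [-1.2, -0.6, -1.0]
grip_width: 0.0526
finger_force: 53.1
```

```bash
python3 d.py gm
```

```text
4.15 [0.6612 0.1816 0.1629] [-3.140e+00  2.000e-03 -2.945e+00] tooly deg 101.3 w 0.0526 f [-1.2 -0.6 -1. ] 53.1
gm [0.15 0.37]
```

move_arm(
  gripper=[0,0,0,0,0,0,0,0],
  linear=[
    [0.1,0.3,3],
    [0,0,3],
    [0,0,2.5],
    [0,0,1.5],
    [0,0,1],
    [0,0,0.6],
    [0,0,0.3],
    [0,0,0],
  ],
  twist=[0,0,0,0,0,0,0,0],
)

```text
clock: 4.95
position: [0.6564, 0.1879, 0.0438]
tool_rot: [3.142, 0.001, -2.941]
force: [-0.6, -0.3, -1.7]
grip_width: 0.0532
finger_force: 53.1
```

```bash
python3 d.py gm
```

```text
4.95 [0.6564 0.1879 0.0438] [ 3.142e+00  1.000e-03 -2.941e+00] tooly deg 101.5 w 0.0532 f [-0.6 -0.3 -1.7] 53.1
gm [-0.19 -0.33]
```

move_arm(
  gripper=[0,0,0],
  linear=[
    [0,-0.2,0.3],
    [0,0,0.2],
    [0,0,0],
  ],
  twist=[0,0,0],
)

```text
clock: 5.25
position: [0.6566, 0.1857, 0.0382]
tool_rot: [-3.142, -0.0, -2.941]
force: [-0.4, -0.2, -1.0]
grip_width: 0.0528
finger_force: 53.1
```

move_arm(
  gripper=[0.85,0.85,0.85,0.85,0.85],
  linear=[
    [0,0,0],
    [0,0,0],
    [0,0,0],
    [0,0,0],
    [0,0,0],
  ],
  twist=[0,0,0,0,0],
)

```text
clock: 5.75
position: [0.6566, 0.1858, 0.0384]
tool_rot: [-3.142, 0.0, -2.941]
force: [-0.2, 0.7, 0.4]
grip_width: 0.0723
finger_force: 0.0
```

move_arm(
  gripper=[0.85,0.85,1,1,1],
  linear=[
    [0,0,-1],
    [0,0,-3],
    [0,0,-4],
    [0,0,-4],
    [0,0,0],
  ],
  twist=[0,0,0,0,0],
)

```text
clock: 6.25
position: [0.6591, 0.1866, 0.1648]
tool_rot: [3.14, 0.008, -2.941]
force: [0.5, 0.1, -0.3]
grip_width: 0.0854
finger_force: 0.0
```

```bash
python3 d.py gm yel
```

```text
6.25 [0.6591 0.1866 0.1648] [ 3.14   0.008 -2.941] tooly deg 101.5 w 0.0854 f [ 0.5  0.1 -0.3] 0.0
gm [ 0.04 -0.15]
yel [22.46 -1.51]
```

move_arm(
  gripper=[1,1,1,1,1,1],
  linear=[
    [4.4,-0.3,0],
    [4.5,-0.3,0],
    [4.5,-0.3,0],
    [4.5,-0.3,0],
    [4.5,-0.3,0],
    [0,0,0],
  ],
  twist=[0,0,0,0,0,0],
)

```text
clock: 6.85
position: [0.4352, 0.1245, 0.1586]
tool_rot: [-3.141, -0.003, -2.94]
force: [-0.7, 0.1, -0.7]
grip_width: 0.0855
finger_force: 0.0
```

```bash
python3 d.py yel;python3 - <<'E'
from workcell import viewer
import cv2
i=viewer.grab_frame("side")["img"][90:270,120:340,::-1];cv2.imwrite("pics/g2.png",cv2.resize(i,None,fx=3,fy=3,interpolation=cv2.INTER_CUBIC))
E
```

```text
6.85 [0.4352 0.1245 0.1586] [-3.141e+00 -3.000e-03 -2.940e+00] tooly deg 101.5 w 0.0855 f [-0.7  0.1 -0.7] 0.0
yel [-0.72  0.11]
```

View pics/g2.png

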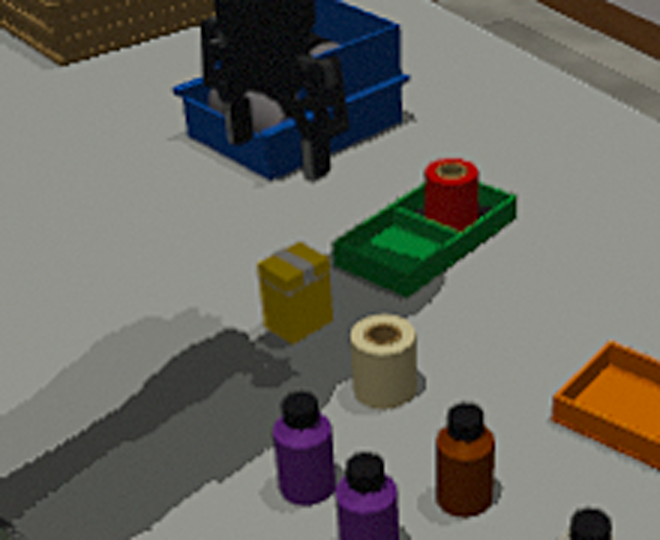

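The red roll stands upright on the green tray's mat (452,195), and the gripper is above the yellow box (295,290).

move_arm(
  gripper=[1,1,1,1,1,1],
  linear=[
    [0,0,2],
    [0,0,2],
    [0,0,2],
    [0,0,1],
    [0,0,0],
    [0,0,0],
  ],
  twist=[0,0,0,0,0,0],
)

```text
clock: 7.5
position: [0.4406, 0.1266, 0.0888]
tool_rot: [3.142, 0.0, -2.941]
force: [-0.1, 0.6, 0.6]
grip_width: 0.0856
finger_force: 0.0
```

```bash
python3 d.py yel
```

```text
7.5 [0.4406 0.1266 0.0888] [ 3.142  0.    -2.941] tooly deg 101.5 w 0.0856 f [-0.1  0.6  0.6] 0.0
yel [-0.15  0.01]
```

Settled well over the box. Now descend to z about 0.036, close and lift.

move_arm(
  gripper=[1,1,1,1,1],
  linear=[
    [-0.1,0,2],
    [0,0,2],
    [0,0,1.2],
    [0,0,0],
    [0,0,0],
  ],
  twist=[0,0,0,0,0],
)

```text
clock: 8.0
position: [0.4413, 0.1267, 0.0369]
tool_rot: [-3.142, 0.0, -2.941]
force: [0.5, 0.3, 0.8]
grip_width: 0.0853
finger_force: 0.0
```

move_arm(
  gripper=[0,0,0,0,0,0,0,0],
  linear=[
    [0,0,0],
    [0,0,0],
    [0,0,0],
    [0,0,0],
    [0,0,0],
    [0,0,0],
    [0,0,0],
    [0,0,0],
  ],
  twist=[0,0,0,0,0,0,0,0],
)

```text
clock: 8.8
position: [0.4414, 0.1267, 0.0368]
tool_rot: [3.142, 0.001, -2.941]
force: [-0.5, -0.1, 10.4]
grip_width: 0.0392
finger_force: 49.0
```

move_arm(
  gripper=[0,0,0,0,0,0],
  linear=[
    [0,0,0],
    [0,0,-1],
    [0,0,-3],
    [0,0,-4],
    [0,0,-4],
    [0,0,0],
  ],
  twist=[0,0,0,0,0,0],
)

```text
clock: 9.4
position: [0.443, 0.1272, 0.1611]
tool_rot: [3.14, 0.007, -2.941]
force: [0.7, 0.7, -2.0]
grip_width: 0.0393
finger_force: 51.1
```

```bash
python3 d.py gp
```

```text
9.4 [0.443  0.1272 0.1611] [ 3.14   0.007 -2.941] tooly deg 101.5 w 0.0393 f [ 0.7  0.7 -2. ] 51.1
gp [-13.47   0.51]
```

move_arm(
  gripper=[0,0,0,0,0,0,0],
  linear=[
    [-2.5,0.1,0],
    [-3,0.1,0],
    [-3,0.1,0],
    [-3,0.1,0],
    [-2,0.1,0],
    [0,0,0],
    [0,0,0],
  ],
  twist=[0,0,0,0,0,0,0],
)

```text
clock: 10.1
position: [0.5718, 0.1582, 0.1559]
tool_rot: [-3.141, -0.001, -2.941]
force: [-0.7, -0.6, -1.2]
grip_width: 0.0395
finger_force: 51.0
```

move_arm(
  gripper=[0,0,0,0,0,0,0,0],
  linear=[
    [0,0,2],
    [0,0,3],
    [0,0,3],
    [0,0,1.5],
    [0,0,1],
    [0,0,0.5],
    [0,0,0],
    [0,0,0],
  ],
  twist=[0,0,0,0,0,0,0,0],
)

```text
clock: 10.9
position: [0.5728, 0.1586, 0.0472]
tool_rot: [3.141, 0.001, -2.941]
force: [0.0, 0.5, -0.9]
grip_width: 0.0392
finger_force: 50.9
```

```bash
python3 d.py gp
```

```text
10.9 [0.5728 0.1586 0.0472] [ 3.141e+00  1.000e-03 -2.941e+00] tooly deg 101.5 w 0.0392 f [ 0.   0.5 -0.9] 50.9
gp [-0.12  0.02]
```

move_arm(
  gripper=[0,0,0,0],
  linear=[
    [0,0,0.3],
    [0,0,0.3],
    [0,0,0],
    [0,0,0],
  ],
  twist=[0,0,0,0],
)

```text
clock: 11.3
position: [0.5727, 0.1587, 0.0407]
tool_rot: [3.141, 0.001, -2.941]
force: [-0.6, 0.9, 4.0]
grip_width: 0.0392
finger_force: 51.9
```

move_arm(
  gripper=[0.75,0.75,0.75,0.75,0.75],
  linear=[
    [0,0,0],
    [0,0,0],
    [0,0,0],
    [0,0,0],
    [0,0,0],
  ],
  twist=[0,0,0,0,0],
)

```text
clock: 11.8
position: [0.5724, 0.1584, 0.0403]
tool_rot: [-3.142, -0.0, -2.941]
force: [-0.4, -0.5, -0.6]
grip_width: 0.0638
finger_force: 0.0
```

move_arm(
  gripper=[0.75,0.75,1,1,1],
  linear=[
    [0,0,-1],
    [0,0,-3],
    [0,0,-4],
    [0,0,-4],
    [0,0,0],
  ],
  twist=[0,0,0,0,0],
)

```text
clock: 12.3
position: [0.5747, 0.1592, 0.1662]
tool_rot: [3.141, 0.008, -2.941]
force: [-0.1, 0.3, -0.2]
grip_width: 0.0857
finger_force: 0.0
```

```bash
python3 d.py gp cream
```

```text
12.3 [0.5747 0.1592 0.1662] [ 3.141  0.008 -2.941] tooly deg 101.5 w 0.0857 f [-0.1  0.3 -0.2] 0.0
gp [ 0.07 -0.  ]
cream [ 14.88 -12.6 ]
```

move_arm(
  gripper=[1,1,1,1,1,1,1],
  linear=[
    [2.9,-2.5,0],
    [2.9,-2.5,0],
    [2.9,-2.5,0],
    [2.9,-2.5,0],
    [3,-2.6,0],
    [0,0,0],
    [0,0,0],
  ],
  twist=[0,0,0,0,0,0,0],
)

```text
clock: 13.0
position: [0.4545, 0.0053, 0.161]
tool_rot: [-3.141, 0.001, -2.942]
force: [0.8, 1.4, -0.6]
grip_width: 0.0853
finger_force: 0.0
```

```bash
python3 d.py cream;python3 - <<'E'
from workcell import viewer
from h import *
f=viewer.grab_frame("side")
for c in blobs(f,"cream")[:2]: print(cen(c),cast(f,cen(c),.03))
i=f["img"][90:290,120:400,::-1];cv2.imwrite("pics/g3.png",cv2.resize(i,None,fx=2.8,fy=2.8,interpolation=cv2.INTER_CUBIC))
E
```

```text
13.0 [0.4545 0.0053 0.161 ] [-3.141e+00  1.000e-03 -2.942e+00] tooly deg 101.4 w 0.0853 f [ 0.8  1.4 -0.6] 0.0
cream [0.03 0.08]
(247.75394846217787, 201.03491271820448) [[0.47462192 0.03508703 0.03      ]]
```

View pics/g3.png

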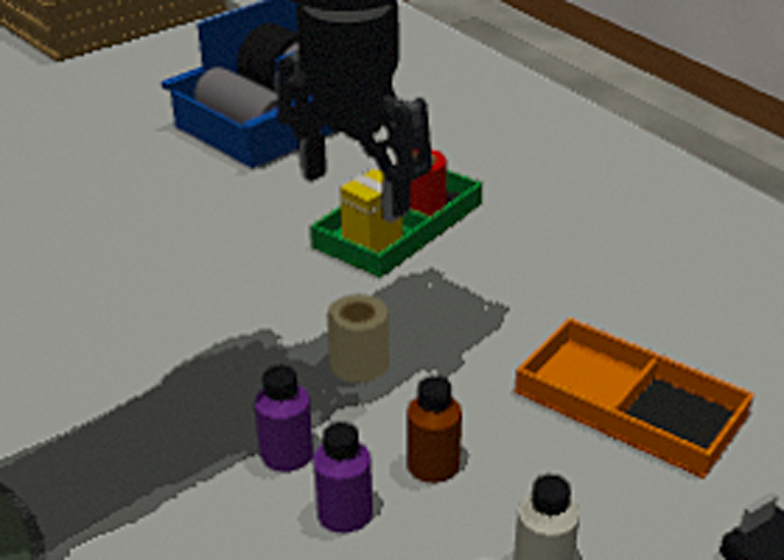

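The yellow box stands in the plain green compartment (372,208) beside the red roll. The gripper is over the cream roll (357,338).

move_arm(
  gripper=[1,1,1,1,1,1,1],
  linear=[
    [0,0,2],
    [0,0,3],
    [0,0,4],
    [0,0,2.5],
    [0,0,1.3],
    [0,0,0],
    [0,0,0],
  ],
  twist=[0,0,0,0,0,0,0],
)

```text
clock: 13.75
position: [0.4548, 0.0065, 0.0325]
tool_rot: [3.141, -0.0, -2.94]
force: [1.1, -0.4, 0.1]
grip_width: 0.0853
finger_force: 0.0
```

move_arm(
  gripper=[0,0,0,0,0,0,0,0],
  linear=[
    [0,0,0],
    [0,0,0],
    [0,0,0],
    [0,0,0],
    [0,0,0],
    [0,0,0],
    [0,0,0],
    [0,0,0],
  ],
  twist=[0,0,0,0,0,0,0,0],
)

```text
clock: 14.55
position: [0.455, 0.0059, 0.0333]
tool_rot: [-3.141, 0.002, -2.941]
force: [-2.4, 1.1, 13.9]
grip_width: 0.0518
finger_force: 49.9
```

move_arm(
  gripper=[0,0,0,0,0,0],
  linear=[
    [0,0,0],
    [0,0,-1],
    [0,0,-3],
    [0,0,-4],
    [0,0,-4],
    [0,0,0],
  ],
  twist=[0,0,0,0,0,0],
)

```text
clock: 15.15
position: [0.4565, 0.0059, 0.1573]
tool_rot: [-3.141, 0.007, -2.941]
force: [0.3, 0.3, -2.9]
grip_width: 0.0516
finger_force: 53.6
```

```bash
python3 d.py om
```

```text
15.15 [0.4565 0.0059 0.1573] [-3.141  0.007 -2.941] tooly deg 101.5 w 0.0516 f [ 0.3  0.3 -2.9] 53.6
om [-11.85 -25.77]
```

move_arm(
  gripper=[0,0,0,0,0,0,0,0],
  linear=[
    [-1.2,-2.6,0],
    [-1.8,-3.9,0],
    [-1.9,-4.1,0],
    [-1.9,-4.1,0],
    [-1.9,-4.1,0],
    [-1.9,-4.1,0],
    [-1.4,-2.9,0],
    [0,0,0],
  ],
  twist=[0,0,0,0,0,0,0,0],
)

```text
clock: 15.95
position: [0.6243, -0.2272, 0.1517]
tool_rot: [-3.14, -0.0, -2.944]
force: [-1.4, 0.9, -1.3]
grip_width: 0.0517
finger_force: 53.4
```

move_arm(
  gripper=[0,0,0,0],
  linear=[
    [0,0,2],
    [0,0,2],
    [0,0,0],
    [0,0,0],
  ],
  twist=[0,0,0,0],
)

```text
clock: 16.35
position: [0.6234, -0.2227, 0.1127]
tool_rot: [3.141, -0.0, -2.94]
force: [-0.7, -0.3, -0.8]
grip_width: 0.052
finger_force: 53.4
```

```bash
python3 d.py om;python3 - <<'E'
from workcell import viewer
from h import *
f=viewer.grab_frame("side")
i=f["img"][150:330,220:460,::-1];cv2.imwrite("pics/g4.png",cv2.resize(i,None,fx=3,fy=3,interpolation=cv2.INTER_CUBIC))
E
```

```text
16.35 [ 0.6234 -0.2227  0.1127] [ 3.141 -0.    -2.94 ] tooly deg 101.5 w 0.052 f [-0.7 -0.3 -0.8] 53.4
om [-0.05 -0.04]
```

View pics/g4.png

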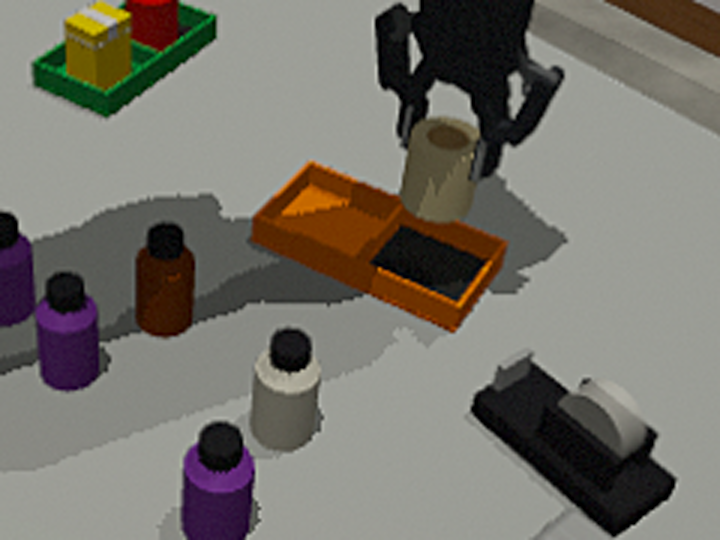

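The cream roll is held upright above the orange tray. Its top is at (447,133) and its bottom at (437,200), and the slight lean is what perspective predicts here.

move_arm(
  gripper=[0,0,0,0,0,0,0],
  linear=[
    [0,0,2],
    [0,0,2.5],
    [0,0,1.5],
    [0,0,0.8],
    [0,0,0.5],
    [0,0,0],
    [0,0,0],
  ],
  twist=[0,0,0,0,0,0,0],
)

```text
clock: 17.1
position: [0.624, -0.2232, 0.0401]
tool_rot: [-3.141, 0.001, -2.941]
force: [0.6, -0.4, -1.1]
grip_width: 0.0517
finger_force: 53.5
```

```bash
python3 d.py om
```

```text
17.1 [ 0.624  -0.2232  0.0401] [-3.141e+00  1.000e-03 -2.941e+00] tooly deg 101.5 w 0.0517 f [ 0.6 -0.4 -1.1] 53.5
om [-0.    0.02]
```

move_arm(
  gripper=[0,0,0],
  linear=[
    [0,0,0.25],
    [0,0,0],
    [0,0,0],
  ],
  twist=[0,0,0],
)

```text
clock: 17.4
position: [0.624, -0.2232, 0.0374]
tool_rot: [-3.141, 0.001, -2.941]
force: [0.3, -0.5, 5.0]
grip_width: 0.0514
finger_force: 53.9
```

move_arm(
  gripper=[0.85,0.85,0.85,0.85,0.85],
  linear=[
    [0,0,0],
    [0,0,0],
    [0,0,0],
    [0,0,0],
    [0,0,0],
  ],
  twist=[0,0,0,0,0],
)

```text
clock: 17.9
position: [0.6235, -0.223, 0.0367]
tool_rot: [3.142, -0.0, -2.941]
force: [-0.3, -0.5, 0.1]
grip_width: 0.0729
finger_force: 0.0
```

move_arm(
  gripper=[0.85,0.85,1,1,1],
  linear=[
    [0,0,-1],
    [0,0,-3],
    [0,0,-4],
    [0,0,-4],
    [0,0,0],
  ],
  twist=[0,0,0,0,0],
)

```text
clock: 18.4
position: [0.626, -0.2239, 0.1632]
tool_rot: [-3.138, 0.007, -2.941]
force: [0.1, -0.3, -0.9]
grip_width: 0.0852
finger_force: 0.0
```

```bash
python3 d.py om amb
```

```text
18.4 [ 0.626  -0.2239  0.1632] [-3.138  0.007 -2.941] tooly deg 101.5 w 0.0852 f [ 0.1 -0.3 -0.9] 0.0
om [0.18 0.13]
amb [17.52 12.23]
```

move_arm(
  gripper=[1,1,1,1,1,1,1],
  linear=[
    [3.2,2.2,0],
    [3.6,2.5,0],
    [3.6,2.5,0],
    [3.6,2.5,0],
    [3.3,2.3,0],
    [0,0,0],
    [0,0,0],
  ],
  twist=[0,0,0,0,0,0,0],
)

```text
clock: 19.1
position: [0.4303, -0.1399, 0.1576]
tool_rot: [-3.141, 0.001, -2.94]
force: [0.8, -0.8, 0.4]
grip_width: 0.0849
finger_force: 0.0
```

```bash
python3 d.py amb;python3 - <<'E'
from workcell import viewer
from h import *
f=viewer.grab_frame("side")
i=f["img"][150:330,220:460,::-1];cv2.imwrite("pics/g5.png",cv2.resize(i,None,fx=3,fy=3,interpolation=cv2.INTER_CUBIC))
E
```

```text
19.1 [ 0.4303 -0.1399  0.1576] [-3.141e+00  1.000e-03 -2.940e+00] tooly deg 101.5 w 0.0849 f [ 0.8 -0.8  0.4] 0.0
amb [0.01 0.1 ]
```

View pics/g5.png

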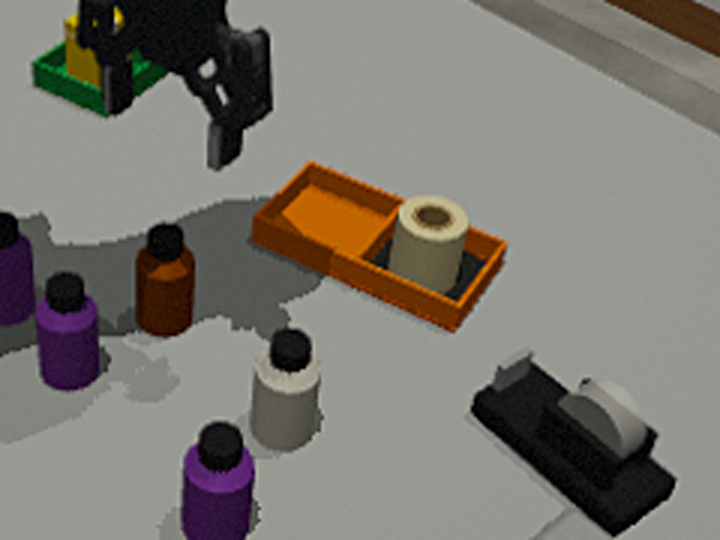

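The cream roll stands on the orange tray's mat (430,240). The gripper is over the amber bottle (165,285).

move_arm(
  gripper=[1,1,1,1,1,1,1],
  linear=[
    [0,0,2],
    [0,0,3],
    [0,0,3],
    [0,0,2.5],
    [0,0,1.8],
    [0,0,0],
    [0,0,0],
  ],
  twist=[0,0,0,0,0,0,0],
)

```text
clock: 19.85
position: [0.4306, -0.1402, 0.0339]
tool_rot: [3.142, -0.0, -2.941]
force: [0.7, -0.3, 0.1]
grip_width: 0.0858
finger_force: 0.0
```

move_arm(
  gripper=[0,0,0,0,0,0,0,0],
  linear=[
    [0,0,0],
    [0,0,0],
    [0,0,0],
    [0,0,0],
    [0,0,0],
    [0,0,0],
    [0,0,0],
    [0,0,0],
  ],
  twist=[0,0,0,0,0,0,0,0],
)

```text
clock: 20.65
position: [0.4307, -0.14, 0.0347]
tool_rot: [-3.141, 0.001, -2.94]
force: [-3.3, 1.8, 15.7]
grip_width: 0.0425
finger_force: 48.5
```

move_arm(
  gripper=[0,0,0,0,0,0],
  linear=[
    [0,0,0],
    [0,0,-1],
    [0,0,-3],
    [0,0,-4],
    [0,0,-3],
    [0,0,0],
  ],
  twist=[0,0,0,0,0,0],
)

```text
clock: 21.25
position: [0.4317, -0.1405, 0.1477]
tool_rot: [-3.139, 0.006, -2.941]
force: [-0.2, -0.0, -2.2]
grip_width: 0.0426
finger_force: 51.3
```

```bash
python3 d.py op
```

```text
21.25 [ 0.4317 -0.1405  0.1477] [-3.139  0.006 -2.941] tooly deg 101.5 w 0.0426 f [-0.2 -0.  -2.2] 51.3
op [-16.25  -3.05]
```

move_arm(
  gripper=[0,0,0,0,0,0,0],
  linear=[
    [-2.5,-0.5,0],
    [-3.5,-0.6,0],
    [-3.8,-0.7,0],
    [-3.8,-0.7,0],
    [-2.7,-0.5,0],
    [0,0,0],
    [0,0,0],
  ],
  twist=[0,0,0,0,0,0,0],
)

```text
clock: 21.95
position: [0.5953, -0.1367, 0.143]
tool_rot: [3.141, -0.001, -2.94]
force: [-0.4, -0.1, -1.2]
grip_width: 0.042
finger_force: 51.3
```

move_arm(
  gripper=[0,0,0,0,0,0,0,0],
  linear=[
    [0,0,2],
    [0,0,3],
    [0,0,2.5],
    [0,0,1.5],
    [0,0,1],
    [0,0,0],
    [0,0,0],
    [0,0,0],
  ],
  twist=[0,0,0,0,0,0,0,0],
)

```text
clock: 22.75
position: [0.5964, -0.137, 0.0449]
tool_rot: [-3.141, 0.001, -2.941]
force: [0.2, -0.6, -2.2]
grip_width: 0.0422
finger_force: 51.3
```

```bash
python3 d.py op
```

```text
22.75 [ 0.5964 -0.137   0.0449] [-3.141e+00  1.000e-03 -2.941e+00] tooly deg 101.5 w 0.0422 f [ 0.2 -0.6 -2.2] 51.3
op [-0.04 -0.11]
```

move_arm(
  gripper=[0,0,0,0],
  linear=[
    [0,0,0.3],
    [0,0,0.3],
    [0,0,0],
    [0,0,0],
  ],
  twist=[0,0,0,0],
)

```text
clock: 23.15
position: [0.5963, -0.1365, 0.0386]
tool_rot: [-3.141, 0.001, -2.94]
force: [-2.8, 3.1, 11.9]
grip_width: 0.0426
finger_force: 52.4
```

move_arm(
  gripper=[0.75,0.75,0.75,0.75,0.75],
  linear=[
    [0,0,0],
    [0,0,0],
    [0,0,0],
    [0,0,0],
    [0,0,0],
  ],
  twist=[0,0,0,0,0],
)

```text
clock: 23.65
position: [0.5957, -0.1369, 0.0377]
tool_rot: [3.142, -0.0, -2.941]
force: [0.0, -0.0, -0.3]
grip_width: 0.064
finger_force: 0.0
```

move_arm(
  gripper=[0.75,0.75,0.75,0.75,0.75,0.75],
  linear=[
    [0,0,-1],
    [0,0,-3],
    [0,0,-4],
    [0,0,-5],
    [0,0,-4],
    [0,0,0],
  ],
  twist=[0,0,0,0,0,0],
)

```text
clock: 24.25
position: [0.5981, -0.1373, 0.2143]
tool_rot: [-3.139, 0.008, -2.941]
force: [0.2, 0.4, 0.2]
grip_width: 0.0639
finger_force: 0.0
```

move_arm(
  gripper=[0.75,0.75,0.75,0.75,0.75,0.75],
  linear=[
    [3,0,0],
    [4,0,0],
    [4,0,0],
    [4,0,0],
    [0,0,0],
    [0,0,0],
  ],
  twist=[0,0,0,0,0,0],
)

```text
clock: 24.85
position: [0.4487, -0.167, 0.2086]
tool_rot: [-3.141, 0.001, -2.941]
force: [0.5, -0.1, 0.1]
grip_width: 0.0641
finger_force: 0.0
```

```bash
python3 d.py;python3 - <<'E'
from workcell import viewer
from h import *
f=viewer.grab_frame("side");i=f["img"][100:330,180:460,::-1];cv2.imwrite("pics/f1.png",cv2.resize(i,None,fx=2.6,fy=2.6,interpolation=cv2.INTER_CUBIC))
f=viewer.grab_frame("top");i=f["img"][110:300,130:440,::-1];cv2.imwrite("pics/f2.png",cv2.resize(i,None,fx=2.5,fy=2.5,interpolation=cv2.INTER_CUBIC))
E
```

```text
24.85 [ 0.4487 -0.167   0.2086] [-3.141e+00  1.000e-03 -2.941e+00] tooly deg 101.5 w 0.0641 f [ 0.5 -0.1  0.1] 0.0
```

View pics/f1.png

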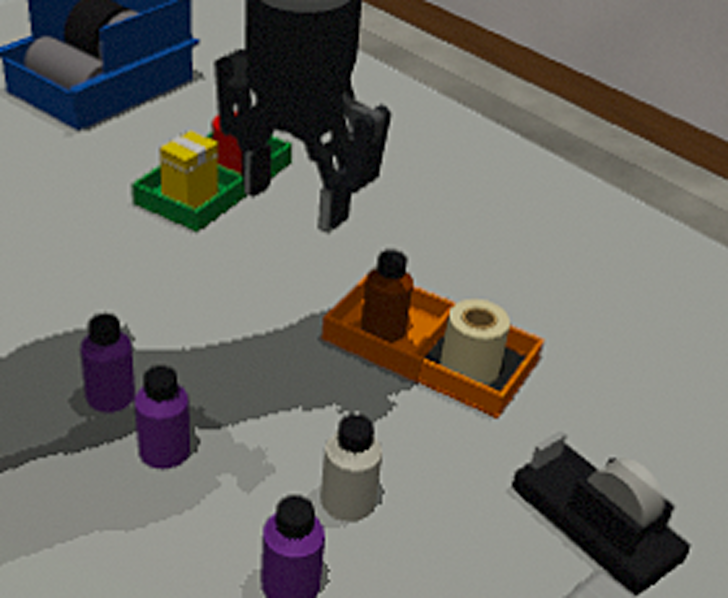

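View pics/f2.png

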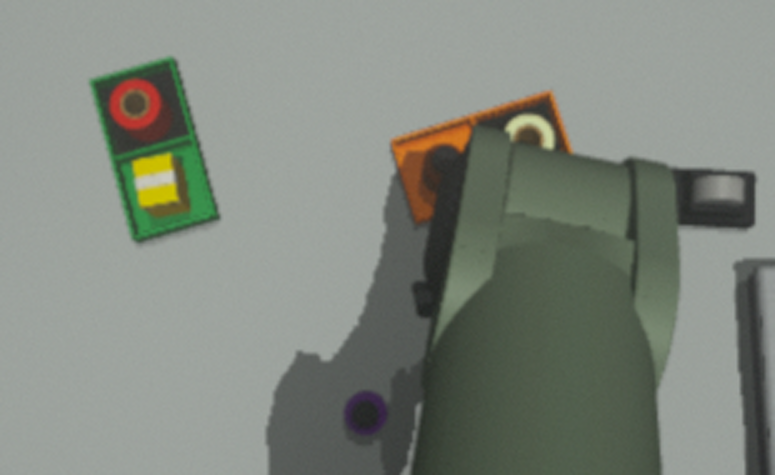

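The side view shows all four items upright in their compartments: yellow box (190,168), red roll behind it, amber bottle (388,300), cream roll (475,340). The white bottle and the tape dispenser haven't moved. The top view shows the red roll at (135,104) and the box at (160,183), both well centred. Handing in.

```bash
python3 -c "
from workcell import bot
print(bot.job_done())"
```

```text
the job is handed in; nothing more can be done
None
```

Both kits are packed and the job is handed in at about 25 s of the 106 s limit: red roll and yellow box in the green tray, cream roll and amber bottle in the orange tray. The final pictures show all four upright in the right compartments; I got no verdict back from the judging.

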